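Return loose medicine stock to its trays

ROBOT

A 7-joint arm with a two-finger parallel gripper is mounted at the origin on the work surface. World frame = base frame: x ahead of the robot, y to its left, z up, the work surface at z = 0. Lengths are in m, angles in rad, forces in N, time in s.
With the tool pointing down it reaches from about 0.425 to 0.875 m from the base axis. Payload 4.7 kg.
Tool frame: the origin (TCP) lies at the very end of the fingers, on their centre line; the grasp point (between the pads) lies 19 mm behind it (pinch_z is the distance from the TCP to the grasp point, in m); z points along the fingers, y is the line along which they close (so a half turn about z gives the same grasp; the last joint's range is limited). The gripper opens to 87 mm and grips with 3 to 60 N. Pads are 19 mm wide; open, the fingers measure 117 mm over their backs; the gripper's body (75 mm by 190 mm) begins 51 mm behind the grasp point.
Start: joints at [-1.314, 0.321, -0.07, 1.45, 0.023, 1.371, -0.057], TCP at [0.156, 0.631, 0.223] pointing down, gripper open.
Joint ranges: [-2.86, 2.86], [-0.3, 2.09], [-1.38, 1.24], [0.06, 2.45], [-1.56, 4.7], [0.09, 2.05], [-2.69, 2.69]. Speed limits (rad/s): [2.57, 2.57, 3.14, 3.14, 3.14, 3.14, 3.14].

INTERFACE

Orientations are given as a rotation vector (axis times angle).
In Python, from workcell import get_obs, snapshot, camera_params, close_job, pinch_z gives the robot as it stands. The module is installed in compiled form; this text tells all that it offers.
- The arm moves only by the shell command python3 -m handwheel 'ROWS'. ROWS is JSON, a list of rows, each a list of 3 entries, a list of its own where there are three numbers: the turn, a rotation vector about the tool's x, y, z each as a share of 0.5 rad, from -1 to 1, then the shift along the tool's x, y, z each as a share of 2.5 cm, from -1 to 1, then the gripper's target within -1 to 1 (shut at 1, half-way at 0, fully open at -1). In form: [[[rx, ry, rz], [dx, dy, dz], hand], ...]. A call has 1 to 12 rows; each row shifts and turns the commanded pose from where the row before left it, along the tool's axes as they then stand; what a row does not reach is not made up. A row lasts 1/10 s, in which the tool goes at most 50 mm and 8.59 degrees, less where a joint would pass 70% of its speed; a pose out of reach is approached as far as the arm can. A call with a number of a shift or a turn outside -1 to 1 is refused whole. A call with a gripper value outside its range is refused whole. The fingers move at their own pace and stop on an object; the grip force is fixed at half the most. Time passes only in rows, so rows that do not move let the fingers close. It gives the time, the measured TCP pose, the force, the opening and the grip force at its end, in the units of the state.
- get_obs(): the state, without advancing time (a new reading comes with each control period).
- snapshot(name): name is "scene" or "top"; returns the picture (384x512x3 uint8, blue, green, red); there is no depth.
- camera_params(name): a dict with "vertical_fov" (degrees; the focal length in pixels is half the picture's height over the tangent of half this angle, whatever the lens; pixels are square), "cx", "cy" (the principal point, pixels), "view" (4x4, takes a point from world to camera coordinates). Camera axes: x right, y down, z forward; pixel columns grow to the right and rows downward; lengths in m; the calibration is good to about 2 mm. A picture is of the moment at which its call begins. camera_params takes no time and is no camera call.
- close_job(): hands the job in; it is judged then, once.
The state is a dict: "time": time; "qpos": joint angles; "qvel": joint speeds; "joint_efforts": joint torques, N m; "tcp_pos": TCP position; "eef_rot": TCP orientation; "force": force on the tool from outside, world axes, zero at the start; "torque": the same for the moment, N m; "opening": opening from 0.0 (shut) to 1.0 (fully open); "gripper_force": force on a finger pad.
Only numpy, scipy, OpenCV 4.12 (cv2) and the standard library are available. Lean on these libraries where they do the work, as an engineer would, in place of code of your own. Each camera call takes 0.05 s, during which the arm holds its last target. There are 200 camera calls.

TASK

Four pieces of stock stand loose on the pharmacy counter: a glass vial, a larger glass infusion bottle, a low plastic jar and a carton. Put each one upright into the empty pocket of the blue tray that already holds its own kind, standing flat on the pocket floor, the carton turned the same way as the cartons beside it. Set them down, do not drop them, and do not knock over the glass ampoule that stands among them.

Things in the scene. Friction and masses are not known exactly. Their poses are not given: they have to be found in the camera images.
- vial: Loose clear glass serum vial with a paper label band, an aluminium crimp cap and a grey disc on top. Overall 30 mm diameter, 55 mm tall; the straight 30 mm body is 36 mm high, above it a neck and a 20 mm cap. Stands on the counter. Origin: centre of its foot, z up. 30 to 65 g.
- infusion: Loose clear glass infusion bottle, like the vial but much larger: 48 mm diameter, 80 mm tall; the straight 48 mm body is 53 mm high, above it a shoulder and a 32 mm aluminium cap. Stands on the counter. Origin: centre of its foot, z up. 100 to 200 g.
- jar: Loose white plastic ointment jar, low and wide, with a flat ribbed screw lid as wide as the jar: 54 mm diameter over the lid (the upper 20 mm), 51 mm below it, 42 mm tall. Stands on the counter. Origin: centre of its foot, z up. 45 to 85 g.
- carton: Loose white paperboard carton with a grey band, standing on end: 56 mm along its x, 36 mm along its y (the sides to grip), 72 mm tall. Stands on the counter. Origin: centre of its foot, z up. 40 to 85 g.
- vial_tray: Fixed blue tray, 3 pockets in a row along its x: one empty, two filled with fixed vials of the same shape. Pockets 48 (x) by 48 (y) mm inside, 3 mm floor, 3 mm walls, rim 11 mm above the counter. Origin: middle of the EMPTY pocket, at counter height; filled ones at 51 and 102 mm along +x, which points roughly away from the robot.
- infusion_tray: Fixed blue tray, 3 pockets in a row along its x: one empty, two filled with fixed infusion bottles of the same shape. Pockets 66 (x) by 66 (y) mm inside, 3 mm floor, 3 mm walls, rim 11 mm above the counter. Origin: middle of the EMPTY pocket, at counter height; filled ones at 69 and 138 mm along +x, which points roughly away from the robot.
- jar_tray: Fixed blue tray, 3 pockets in a row along its x: one empty, two filled with fixed jars of the same shape. Pockets 72 (x) by 72 (y) mm inside, 3 mm floor, 3 mm walls, rim 11 mm above the counter. Origin: middle of the EMPTY pocket, at counter height; filled ones at 75 and 150 mm along +x, which points roughly away from the robot.
- carton_tray: Fixed blue tray, 3 pockets in a row along its x: one empty, two filled with fixed cartons of the same shape. Pockets 74 (x) by 54 (y) mm inside, 3 mm floor, 3 mm walls, rim 11 mm above the counter. Origin: middle of the EMPTY pocket, at counter height; filled ones at 77 and 154 mm along +x, which points roughly away from the robot. Its cartons' 56 mm sides lie along x.
- ampoule: A slender glass ampoule standing free on the counter among the loose stock, not part of the job: 20 mm diameter, 76 mm tall with a narrow neck and tip. Origin: centre of its foot, z up. Nearby lie a syringe, forceps, a logger and a cool pack, all under 25 mm high.

How it is judged:
At the end, for the whole second after the job is handed in: Each of the four things stands upright (within 0.12 rad) on the floor of the empty pocket of its own kind's tray (foot less than 7 mm above the counter, within 15 mm of the pocket's middle), the carton's long side within 0.4 rad of the tray's row, all released and at rest (horizontal distance between vial and vial_tray below 0.015 m and z of vial in the frame of vial_tray below 0.007 m and angle between each of vial, infusion, jar, carton's own z axis and vertical below 0.12 rad and linear speed of each of vial, infusion, jar, carton below 0.02 m/s and contact force between the fingers and vial below 0.05 N and horizontal distance between infusion and infusion_tray below 0.015 m and z of infusion in the frame of infusion_tray below 0.007 m and contact force between the fingers and infusion below 0.05 N and horizontal distance between jar and jar_tray below 0.015 m and z of jar in the frame of jar_tray below 0.007 m and contact force between the fingers and jar below 0.05 N and horizontal distance between carton and carton_tray below 0.015 m and z of carton in the frame of carton_tray below 0.007 m and contact force between the fingers and carton below 0.05 N and angle between the x axis of carton and the x axis of carton_tray, either way round below 0.4 rad); the robot touches nothing.
It fails at once if the ampoule is knocked over (angle between ampoule's own z axis and vertical above 0.6 rad).
It fails at once if one of the four things is dropped or thrown: off the counter by more than 35 mm and not in the fingers ((height (world z) of vial above 0.035 m and contact force between the fingers and vial below 0.02 N) or (height (world z) of infusion above 0.035 m and contact force between the fingers and infusion below 0.02 N) or (height (world z) of jar above 0.035 m and contact force between the fingers and jar below 0.02 N) or (height (world z) of carton above 0.035 m and contact force between the fingers and carton below 0.02 N)).
It also fails if it takes over 109 s, if anything falls off the work surface, if the arm or the gripper's body presses on something with over 40 N, if the wrist force passes 120 N, or if a joint passes its speed limit or range.

## Working session

There is one attempt and no reset: what is moved stays moved. The work goes in short steps, Python scripts to look and compute and a shell command to move; the robot and the scene stay as the last step left them, time stands still between calls to the robot, and variables do not carry over. Pictures are saved under pics/ and viewed, at most 14 in all, crops included, and the job is handed in when it is done.

```bash
mkdir -p pics
python3 - <<'E'
from workcell import *
import cv2
for n in("top","scene"):
    cv2.imwrite(f"pics/{n}0.png",snapshot(n)); p=camera_params(n); print(n,p)
o=get_obs(); print({k:o[k] for k in("time","tcp_pos","eef_rot","opening","force")},pinch_z)
E
```

```text
top {'vertical_fov': 50.720554353521976, 'cx': 262.5531296631212, 'cy': 186.71502583487737, 'view': array([[ 0.01981667, -0.99954913, -0.02255727,  0.00706471],
       [-0.99843843, -0.01860594, -0.05267367,  0.53576262],
       [ 0.05223022,  0.02356586, -0.99835698,  1.09738787],
       [ 0.        ,  0.        ,  0.        ,  1.        ]])}
scene {'vertical_fov': 47.94898669664147, 'cx': 249.86521228445775, 'cy': 193.06536132034284, 'view': array([[ 0.65150508,  0.75862885,  0.0048373 , -0.36630679],
       [ 0.64720562, -0.55246631, -0.52526742, -0.31854047],
       [-0.39581057,  0.34534512, -0.85092346,  1.14298194],
       [ 0.        ,  0.        ,  0.        ,  1.        ]])}
{'time': 0.1, 'tcp_pos': array([0.15621521, 0.63044897, 0.2215395 ]), 'eef_rot': array([-3.80365607e-01, -3.11839572e+00,  2.72566397e-03]), 'opening': 0.9999466114370219, 'force': array([ 0.23235967, -0.00379982, -0.48052841])} 0.0187
```

View pics/top0.png

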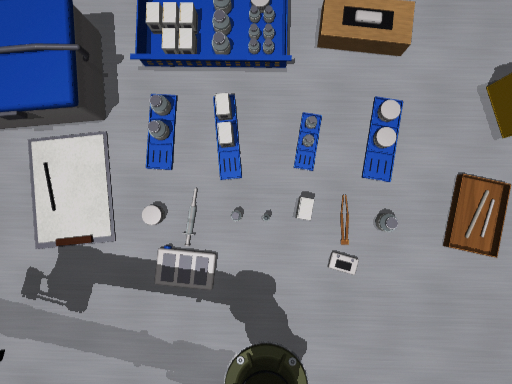

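View pics/scene0.png

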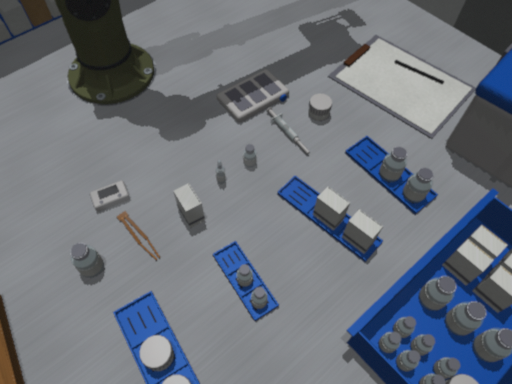

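Run:
```python
import cv2
a=cv2.imread("pics/top0.png");b=cv2.imread("pics/scene0.png")
cv2.imwrite("pics/top0c.png",cv2.resize(a[88:248,136:416],None,fx=2.8,fy=2.8,interpolation=cv2.INTER_CUBIC))
cv2.imwrite("pics/scene0c.png",cv2.resize(b[80:380,60:450],None,fx=2,fy=2,interpolation=cv2.INTER_CUBIC))
```

```text
(no output)
```

View pics/top0c.png

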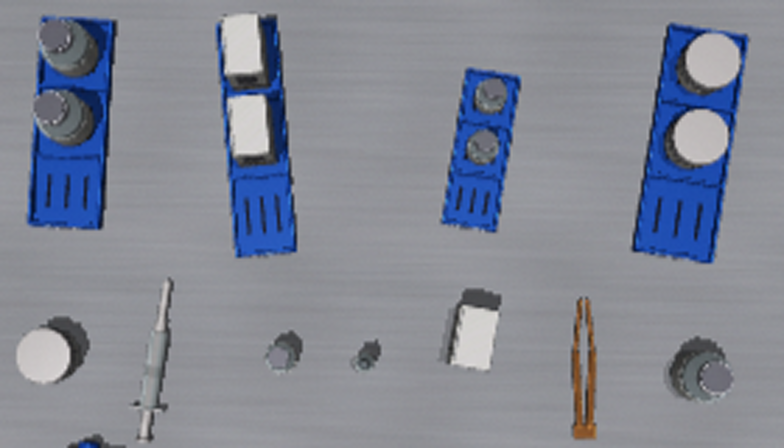

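View pics/scene0c.png

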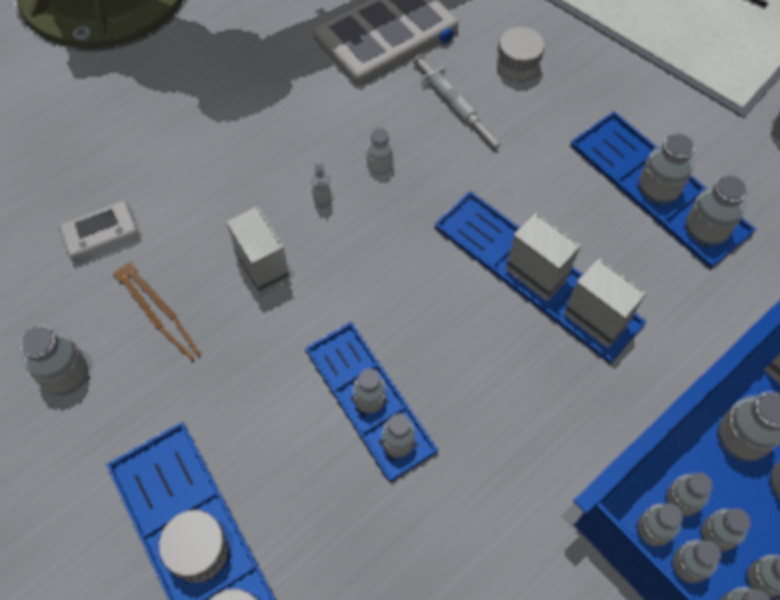

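```bash
cat > h.py <<'E'
import numpy as np, cv2
from workcell import *
def ray(n,p,z):
    c=camera_params(n);f=192/np.tan(np.radians(c["vertical_fov"])/2);V=c["view"];R=V[:3,:3]
    o=-R.T@V[:3,3];d=R.T@np.array([(p[0]-c["cx"])/f,(p[1]-c["cy"])/f,1])
    return (o+d*(z-o[2])/d[2])[:2]
T=lambda x,y:(136+x/2.8,88+y/2.8)
S=lambda x,y:(60+x/2,80+y/2)
E
python3 - <<'E'
from h import *
np.set_printoptions(precision=4,suppress=True)
tr=dict(infusion=(.069,[(29,225),(102,229),(116,21),(42,17)]),carton=(.077,[(237,258),(297,250),(277,14),(217,22)]),
vial=(.051,[(443,224),(496,231),(521,75),(467,69)]),jar=(.075,[(634,250),(713,262),(748,37),(668,25)]))
for k,(p,c) in tr.items():
    w=np.array([ray("top",T(*q),.011) for q in c]); n=(w[0]+w[1])/2;f=(w[2]+w[3])/2
    d=(f-n)/np.linalg.norm(f-n);m=(n+f)/2
    print(k,"origin",m-p*d,"yaw",np.arctan2(d[1],d[0]),"len",np.linalg.norm(f-n),"exp",3*p+.003,"wid",np.linalg.norm(w[0]-w[1]))
sc=dict(jar=[(611,110)],infusion=[(571,145),(616,116)],carton=[(437,228),(471,194)],vial=[(307,348),(351,324)],jart=[(109,466),(183,426)])
for k,c in sc.items(): print("scene tray near corners",k,[ray("scene",S(*q),.011) for q in c])
for k,z,t,s in [("jar",.042,(45,354),(521,44)),("vial",.055,(279,357),(379,134)),("ampoule",.076,(361,361),(319,167)),("infusion",.08,(715,378),(41,342))]:
    print(k,ray("top",T(*t),z),ray("scene",S(*s),z))
w=np.array([ray("top",T(*q),.072) for q in [(458,362),(488,369),(498,309),(469,304)]]);print("carton",w.mean(0),w)
E
```

```text
infusion origin [0.6149 0.3035] yaw -0.03168793413994142 len 0.20909559536997235 exp 0.21000000000000002 wid 0.07294207818907121
carton origin [0.5974 0.1085] yaw 0.10835393289332762 len 0.23682640257304136 exp 0.23399999999999999 wid 0.059735979329321884
vial origin [ 0.6129 -0.0986] yaw -0.14083358275621113 len 0.15639799900898557 exp 0.156 wid 0.05242055118875902
jar origin [ 0.5989 -0.2996] yaw -0.14547327268296342 len 0.22565636613618015 exp 0.22799999999999998 wid 0.07750401586361634
scene tray near corners jar [array([0.5821, 0.3436])]
scene tray near corners infusion [array([0.5866, 0.2693]), array([0.592 , 0.3413])]
scene tray near corners carton [array([0.569 , 0.0759]), array([0.5609, 0.1346])]
scene tray near corners vial [array([ 0.5881, -0.1178]), array([ 0.5964, -0.0677])]
scene tray near corners jart [array([ 0.5621, -0.3295]), array([ 0.5747, -0.2563])]
jar [0.4541 0.3116] [0.4567 0.3135]
vial [0.4561 0.0859] [0.4569 0.0891]
ampoule [0.4543 0.0082] [0.4615 0.0029]
infusion [ 0.4455 -0.3146] [ 0.4527 -0.3136]
carton [ 0.4795 -0.0996] [[ 0.4551 -0.0813]
 [ 0.4493 -0.109 ]
 [ 0.5048 -0.1175]
 [ 0.5089 -0.0906]]
```

```bash
cat >> h.py <<'E'
from scipy.spatial.transform import Rotation as Ro
def need(x,y,z,yaw):
    """turn (share units of .5) about tool z, then shift (units of 25mm) in the turned tool axes"""
    o=get_obs();R=Ro.from_rotvec(o["eef_rot"]).as_matrix()
    a=np.arctan2(R[1,1],R[0,1]);d=(yaw-a+np.pi/2)%np.pi-np.pi/2
    R2=R@Ro.from_rotvec([0,0,-d]).as_matrix()
    print("turn z %.3f"%(-d/.5),"shift",np.round(R2.T@(np.array([x,y,z])-o["tcp_pos"])/.025,2),"t %.1f"%o["time"],"tilt",R[:2,2].round(3))
E
python3 - <<'E'
from h import *
a=cv2.imread("pics/top0.png");b=cv2.imread("pics/scene0.png")
for n,im,(u,v,w,h) in (("top",a,(290,188,30,40)),("scene",b,(170,175,45,65))):
    c=im[v:v+h,u:u+w].min(2)
    for t in (165,180,195,210):
        cs,_=cv2.findContours((c>t).astype('uint8'),0,2)
        k=max(cs,key=cv2.contourArea); p=cv2.boxPoints(cv2.minAreaRect(k))+[u,v]
        W=np.array([ray(n,q,.072) for q in p]);print(n,t,W.mean(0).round(4),[np.linalg.norm(W[i]-W[i-1]).round(4) for i in (1,2)],np.arctan2(*(W[1]-W[0])[::-1]).round(3))
need(.455,.312,.15,np.pi/2)
E
```

```text
top 165 [ 0.4789 -0.0956] [np.float64(0.0546), np.float64(0.0347)] -0.164
top 180 [ 0.4789 -0.0955] [np.float64(0.0545), np.float64(0.0344)] -0.15
top 195 [ 0.4782 -0.0967] [np.float64(0.0518), np.float64(0.0312)] -0.165Traceback (most recent call last):
  File "<stdin>", line 7, in <module>
ValueError: max() iterable argument is empty
```

```bash
python3 -c "
from h import *
need(.455,.312,.12,np.pi/2)"
```

```text
turn z -0.486 shift [-11.95 -12.73   4.08] t 0.1 tilt [-0.    -0.002]
```

```bash
python3 -m handwheel '[[[0,0,-0.243],[0,0,0],-0.6],[[0,0,-0.243],[0,0,0],-0.6],[[0,0,0],[-0.9,-0.95,0],-0.6],[[0,0,0],[-0.9,-0.95,0],-0.6],[[0,0,0],[-0.9,-0.95,0],-0.6],[[0,0,0],[-0.9,-0.95,0],-0.6],[[0,0,0],[-0.9,-0.95,0],-0.6],[[0,0,0],[-0.9,-0.95,0],-0.6],[[0,0,0],[-0.9,-0.95,0],-0.6],[[0,0,0],[-0.9,-0.95,0],-0.6],[[0,0,0],[-0.9,-0.95,0],-0.6],[[0,0,0],[-0.9,-0.95,0],-0.6]]'; python3 -m handwheel '[[[0,0,0],[-1,-1,0.7],-0.6],[[0,0,0],[-1,-1,0.7],-0.6],[[0,0,0],[-1,-1,0.7],-0.6],[[0,0,0],[0,-0.25,0.9],-0.6],[[0,0,0],[0,0,0],-0.6]]'
python3 - <<'E'
from h import *
need(.455,.312,.08,np.pi/2)
print(get_obs()["tcp_pos"])
cv2.imwrite("pics/s1.png",snapshot("scene"))
E
```

```text
time: 1.3
tcp_pos: [0.3819, 0.3922, 0.2222]
eef_rot: [0.0, -3.141, 0.001]
force: [0.2, 0.6, -0.2]
opening: 0.803
gripper_force: 0.0
time: 1.8
tcp_pos: [0.4552, 0.3089, 0.1441]
eef_rot: [-0.005, -3.136, 0.007]
force: [-0.3, -0.3, 0.2]
opening: 0.795
gripper_force: 0.0
turn z -0.007 shift [-0.01  0.14  2.56] t 1.8 tilt [-0.005 -0.005]
[0.45515857 0.30886705 0.14409579]
```

View pics/s1.png

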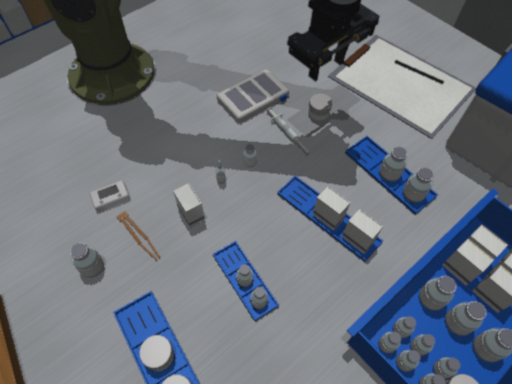

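```bash
python3 -m handwheel '[[[0,0,0],[0,0.12,1],-0.6],[[0,0,0],[0,0,1],-0.6],[[0,0,0],[0,0,1],-0.6],[[0,0,0],[0,0,0],-0.6]]'
python3 - <<'E'
from h import *
need(.455,.312,.012,np.pi/2)
p=get_obs()["tcp_pos"];print(p)
im=snapshot("scene");c=camera_params("scene");f=192/np.tan(np.radians(c["vertical_fov"])/2)
for dy in(-.035,0,.035):
    q=c["view"]@np.r_[p+[0,dy,0],1];print(4*(q[0]/q[2]*f+c["cx"]-270),4*(q[1]/q[2]*f+c["cy"]-20))
cv2.imwrite("pics/s2.png",cv2.resize(im[20:150,270:420],None,fx=4,fy=4,interpolation=cv2.INTER_CUBIC))
E
```

```text
time: 2.25
tcp_pos: [0.4537, 0.3157, 0.0705]
eef_rot: [0.005, -3.137, 0.004]
force: [-0.4, -0.2, -0.2]
opening: 0.796
gripper_force: 0.0
turn z 0.006 shift [-0.06 -0.14  2.34] t 2.2 tilt [-0.004 -0.003]
[0.45370731 0.31566584 0.07051315]
165.56502402276828 317.6270610355183
207.9206029616364 289.11488543825726
249.2767565867798 261.27548520507275
```

View pics/s2.png

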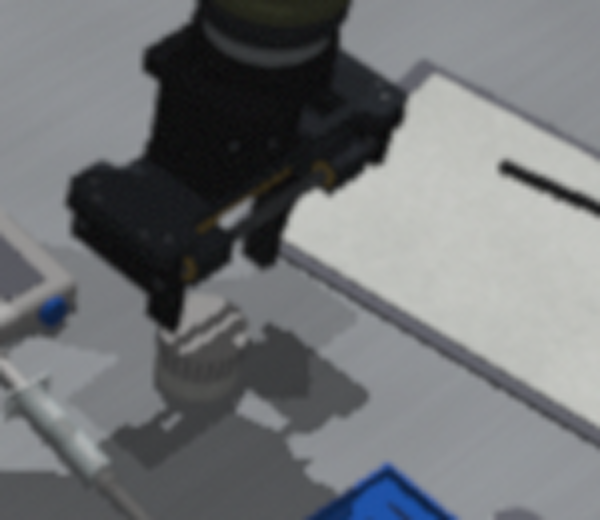

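```bash
python3 -m handwheel '[[[0,0,0],[-0.06,-0.14,0.6],-0.6],[[0,0,0],[0,0,0.6],-0.6],[[0,0,0],[0,0,0.6],-0.6],[[0,0,0],[0,0,0.5],-0.6],[[0,0,0],[0,0,0],-0.6],[[0,0,0],[0,0,0],1],[[0,0,0],[0,0,0],1],[[0,0,0],[0,0,0],1],[[0,0,0],[0,0,0],1],[[0,0,0],[0,0,0],1]]'; python3 -m handwheel '[[[0,0,0],[0,0,-0.5],1],[[0,0,0],[0,0,-1],1],[[0,0,0],[0,0,-1],1],[[0,0,0],[0,0,-1],1],[[0,0,0],[0,0,-0.9],1],[[0,0,0],[0,0,0],1]]';python3 -c "
from h import *
need(.602,-.299,.12,np.pi/2-.145)"
```

```text
time: 3.3
tcp_pos: [0.4584, 0.3122, 0.0158]
eef_rot: [-0.0, 3.14, 0.002]
force: [0.1, 1.2, 2.2]
opening: 0.612
gripper_force: 30.0
time: 3.9
tcp_pos: [0.46, 0.3131, 0.1294]
eef_rot: [0.0, 3.136, 0.007]
force: [-0.3, -0.0, -0.1]
opening: 0.614
gripper_force: 30.0
turn z 0.290 shift [ -9.16 -23.41   0.3 ] t 3.9 tilt [0.006 0.005]
```

```bash
python3 -m handwheel '[[[0,0,0.29],[0,0,0],1],[[0,0,0],[-0.38,-0.97,0],1],[[0,0,0],[-0.38,-0.97,0],1],[[0,0,0],[-0.38,-0.97,0],1],[[0,0,0],[-0.38,-0.97,0],1],[[0,0,0],[-0.38,-0.97,0],1],[[0,0,0],[-0.38,-0.97,0],1],[[0,0,0],[-0.38,-0.97,0],1],[[0,0,0],[-0.38,-0.97,0],1],[[0,0,0],[-0.38,-0.97,0],1],[[0,0,0],[-0.38,-0.97,0],1],[[0,0,0],[-0.38,-0.97,0],1]]' >/dev/null; python3 -m handwheel '[[[0,0,0],[-0.38,-0.97,0],1],[[0,0,0],[-0.38,-0.97,0],1],[[0,0,0],[-0.38,-0.97,0],1],[[0,0,0],[-0.38,-0.97,0],1],[[0,0,0],[-0.38,-0.97,0],1],[[0,0,0],[-0.38,-0.97,0],1],[[0,0,0],[-0.38,-0.97,0],1],[[0,0,0],[-0.38,-0.97,0],1],[[0,0,0],[-0.38,-0.97,0],1],[[0,0,0],[-0.38,-0.97,0],1],[[0,0,0],[-0.38,-0.97,0],1],[[0,0,0],[-0.38,-0.97,0],1]]';python3 -m handwheel '[[[0,0,0],[-0.2,-0.5,0],1],[[0,0,0],[0,0,0],1],[[0,0,0],[0,0,0],1]]';python3 -c "
from h import *
need(.602,-.299,.06,np.pi/2-.145)"
```

```text
time: 6.3
tcp_pos: [0.5932, -0.2724, 0.1242]
eef_rot: [-0.227, -3.132, -0.001]
force: [0.1, 0.5, -0.4]
opening: 0.613
gripper_force: 30.0
time: 6.6
tcp_pos: [0.5965, -0.2835, 0.1245]
eef_rot: [-0.227, -3.132, -0.002]
force: [0.2, 0.9, -1.3]
opening: 0.611
gripper_force: 30.0
turn z 0.001 shift [-0.31 -0.58  2.58] t 6.6 tilt [-0.001  0.002]
```

```bash
python3 -m handwheel '[[[0,0,0],[-0.31,-0.58,0.6],1],[[0,0,0],[0,0,0.9],1],[[0,0,0],[0,0,0.9],1],[[0,0,0],[0,0,0.5],1],[[0,0,0],[0,0,0],1]]';python3 - <<'E'
from h import *
need(.602,-.299,.020,np.pi/2-.145)
im=snapshot("scene");a=snapshot("top");f=lambda i:cv2.resize(i,(400,400),interpolation=cv2.INTER_CUBIC)
cv2.imwrite("pics/p1.png",np.hstack([f(im[264:384,80:200]),f(a[80:200,320:440])]))
E
```

```text
time: 7.1
tcp_pos: [0.6013, -0.2976, 0.0504]
eef_rot: [-0.224, -3.13, -0.004]
force: [0.0, 0.0, -0.4]
opening: 0.615
gripper_force: 30.0
turn z 0.004 shift [-0.04 -0.06  1.22] t 7.1 tilt [-0.004  0.003]
```

View pics/p1.png

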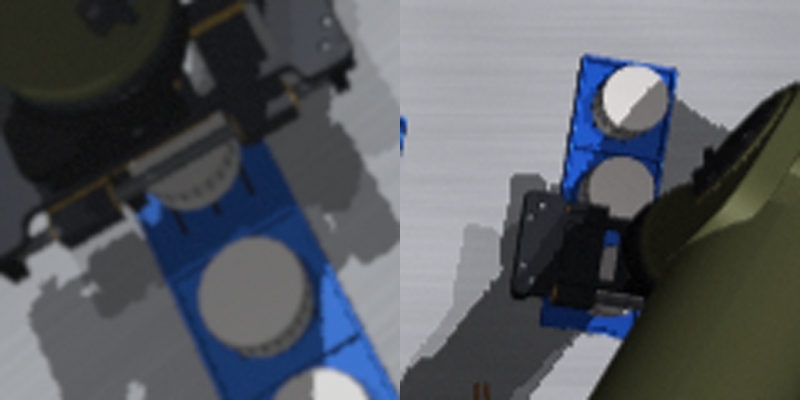

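```bash
python3 -m handwheel '[[[0,0,0],[-0.04,-0.06,0.4],1],[[0,0,0],[0,0,0.4],1],[[0,0,0],[0,0,0.3],1],[[0,0,0],[0,0,0.1],1],[[0,0,0],[0,0,0],1]]'
```

```text
time: 7.7
tcp_pos: [0.6026, -0.3017, 0.0217]
eef_rot: [-0.227, -3.132, -0.001]
force: [-0.2, 0.9, -1.4]
opening: 0.617
gripper_force: 30.0
```

```bash
python3 -m handwheel '[[[0,0,0],[0,0,0.08],1],[[0,0,0],[0,0,0],1]]'; python3 -m handwheel '[[[0,0,0],[0,0,0.04],1],[[0,0,0],[0,0,0],1]]'
```

```text
time: 7.9
tcp_pos: [0.6032, -0.3019, 0.0206]
eef_rot: [0.227, 3.133, 0.0]
force: [-0.6, 0.2, 0.3]
opening: 0.612
gripper_force: 30.0
time: 8.1
tcp_pos: [0.6032, -0.3019, 0.0197]
eef_rot: [0.227, 3.133, 0.0]
force: [0.5, 0.6, -0.6]
opening: 0.611
gripper_force: 30.0
```

```bash
python3 -m handwheel '[[[0,0,0],[0,0,0.03],1],[[0,0,0],[0,0,0],-0.6],[[0,0,0],[0,0,0],-0.6],[[0,0,0],[0,0,0],-0.6],[[0,0,0],[0,0,0],-0.6]]';python3 -m handwheel '[[[0,0,0],[0,0,-0.5],-0.6],[[0,0,0],[0,0,-1],-0.6],[[0,0,0],[0,0,-1],-0.6],[[0,0,0],[0,0,-1],-0.6],[[0,0,0],[0,0,-1],-0.6],[[0,0,0],[0,0,0],-0.6]]'; python3 -c "
from h import *
need(.4485,-.314,.10,np.pi/2)"
```

```text
time: 8.6
tcp_pos: [0.6032, -0.3019, 0.0189]
eef_rot: [0.227, 3.133, 0.0]
force: [-0.3, 0.1, 0.1]
opening: 0.791
gripper_force: 0.0
time: 9.2
tcp_pos: [0.6055, -0.3036, 0.1368]
eef_rot: [0.227, 3.125, -0.004]
force: [-0.2, -0.8, 0.9]
opening: 0.801
gripper_force: 0.0
turn z -0.290 shift [ 6.29 -0.41  1.42] t 9.2 tilt [ 0.008 -0.003]
```

```bash
python3 -m handwheel '[[[0,0,-0.29],[0,0,0],-0.6],[[0,0,0],[0.9,-0.06,0],-0.6],[[0,0,0],[0.9,-0.06,0],-0.6],[[0,0,0],[0.9,-0.06,0],-0.6],[[0,0,0],[0.9,-0.06,0],-0.6],[[0,0,0],[0.9,-0.06,0],-0.6],[[0,0,0],[0.9,-0.06,0],-0.6],[[0,0,0],[0.9,-0.06,0.7],-0.6],[[0,0,0],[0,0,0.5],-0.6],[[0,0,0],[0,0,0],-0.6]]';python3 - <<'E'
from h import *
need(.4485,-.314,.018,np.pi/2)
im=snapshot("scene");a=snapshot("top");f=lambda i:cv2.resize(i,(400,400),interpolation=cv2.INTER_CUBIC)
cv2.imwrite("pics/p2.png",np.hstack([f(im[200:320,30:150]),f(im[264:384,80:200])]))
E
```

```text
time: 10.2
tcp_pos: [0.4444, -0.3115, 0.0997]
eef_rot: [-0.001, -3.139, -0.003]
force: [-0.8, 0.9, -0.6]
opening: 0.798
gripper_force: 0.0
turn z -0.001 shift [-0.17 -0.11  3.27] t 10.2 tilt [-0.002  0.002]
```

View pics/p2.png

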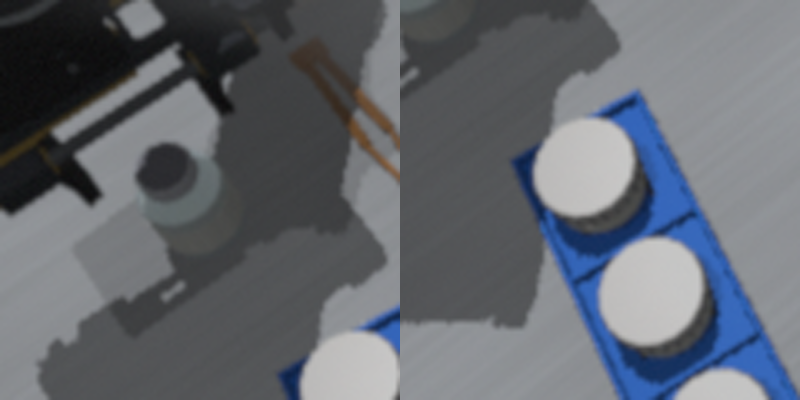

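Run:
```python
from h import *
l1,l2=[ray("scene",(80+x*.3,264+y*.3),z) for x,y,z in((185,167,.045),(258,291,.045))];print(l1,l2,np.linalg.norm(l1-l2))
print(ray("scene",(30+166*.3,200+158*.3),.08))
```

```text
[ 0.60218096 -0.30080331] [ 0.67969105 -0.30711329] 0.07776651350384098
[ 0.44546247 -0.31101083]
```

```bash
python3 -m handwheel '[[[0,0,0],[-0.04,-0.04,0.8],-0.6],[[0,0,0],[0,0,0.8],-0.6],[[0,0,0],[0,0,0.8],-0.6],[[0,0,0],[0,0,0.8],-0.6],[[0,0,0],[0,0,0.1],-0.6],[[0,0,0],[0,0,0],1],[[0,0,0],[0,0,0],1],[[0,0,0],[0,0,0],1],[[0,0,0],[0,0,0],1],[[0,0,0],[0,0,0],1]]'; python3 -m handwheel '[[[0,0,0],[0,0,-0.5],1],[[0,0,0],[0,0,-1],1],[[0,0,0],[0,0,-1],1],[[0,0,0],[0,0,-1],1],[[0,0,0],[0,0,-0.9],1],[[0,0,0],[0,0,0],1]]';python3 -c "
from h import *
need(.616,.3035,.14,np.pi/2-.03)"
```

```text
time: 11.3
tcp_pos: [0.4475, -0.3141, 0.0199]
eef_rot: [-0.0, 3.139, -0.002]
force: [-0.6, -0.1, 4.6]
opening: 0.544
gripper_force: 30.0
time: 11.9
tcp_pos: [0.4483, -0.3145, 0.1323]
eef_rot: [-0.0, 3.136, -0.003]
force: [0.4, -0.0, -1.2]
opening: 0.547
gripper_force: 30.0
turn z 0.060 shift [-5.97 24.91 -0.32] t 11.9 tilt [ 0.006 -0.002]
```

```bash
python3 -m handwheel '[[[0,0,0.06],[0,0,-0.2],1],[[0,0,0],[-0.24,0.97,0],1],[[0,0,0],[-0.24,0.97,0],1],[[0,0,0],[-0.24,0.97,0],1],[[0,0,0],[-0.24,0.97,0],1],[[0,0,0],[-0.24,0.97,0],1],[[0,0,0],[-0.24,0.97,0],1],[[0,0,0],[-0.24,0.97,0],1],[[0,0,0],[-0.24,0.97,0],1],[[0,0,0],[-0.24,0.97,0],1],[[0,0,0],[-0.24,0.97,0],1],[[0,0,0],[-0.24,0.97,0],1]]' >/dev/null; python3 -m handwheel '[[[0,0,0],[-0.24,0.97,0],1],[[0,0,0],[-0.24,0.97,0],1],[[0,0,0],[-0.24,0.97,0],1],[[0,0,0],[-0.24,0.97,0],1],[[0,0,0],[-0.24,0.97,0],1],[[0,0,0],[-0.24,0.97,0],1],[[0,0,0],[-0.24,0.97,0],1],[[0,0,0],[-0.24,0.97,0],1],[[0,0,0],[-0.24,0.97,0],1],[[0,0,0],[-0.24,0.97,0],1],[[0,0,0],[-0.24,0.97,0],1],[[0,0,0],[-0.24,0.97,0],1]]';python3 -m handwheel '[[[0,0,0],[-0.24,0.97,0],1],[[0,0,0],[0,0.6,0],1],[[0,0,0],[0,0,0],1]]';python3 -c "
from h import *
need(.617,.3035,.055,np.pi/2-.03)"
```

```text
time: 14.3
tcp_pos: [0.6003, 0.2406, 0.1321]
eef_rot: [-0.047, -3.139, 0.002]
force: [-0.1, -1.1, -1.4]
opening: 0.546
gripper_force: 30.0
time: 14.6
tcp_pos: [0.6066, 0.282, 0.1323]
eef_rot: [-0.04, -3.139, -0.001]
force: [-0.4, 0.2, -2.2]
opening: 0.543
gripper_force: 30.0
turn z 0.008 shift [-0.4   0.87  3.09] t 14.6 tilt [-0.003  0.   ]
```

```bash
python3 -m handwheel '[[[0,0,0],[-0.4,0.87,0.3],1],[[0,0,0],[0,0,0.9],1],[[0,0,0],[0,0,0.9],1],[[0,0,0],[0,0,0.9],1],[[0,0,0],[0,0,0],1]]';python3 - <<'E'
from h import *
need(.617,.3035,.024,np.pi/2-.03)
im=snapshot("scene");a=snapshot("top");f=lambda i:cv2.resize(i,(400,400),interpolation=cv2.INTER_CUBIC)
cv2.imwrite("pics/p3.png",np.hstack([f(im[100:220,330:450]),f(a[80:200,110:230])]))
E
```

```text
time: 15.1
tcp_pos: [0.6161, 0.297, 0.0546]
eef_rot: [-0.049, -3.134, 0.008]
force: [-1.3, 0.1, -2.3]
opening: 0.543
gripper_force: 30.0
turn z -0.003 shift [-0.04  0.27  1.22] t 15.1 tilt [-0.007 -0.005]
```

View pics/p3.png

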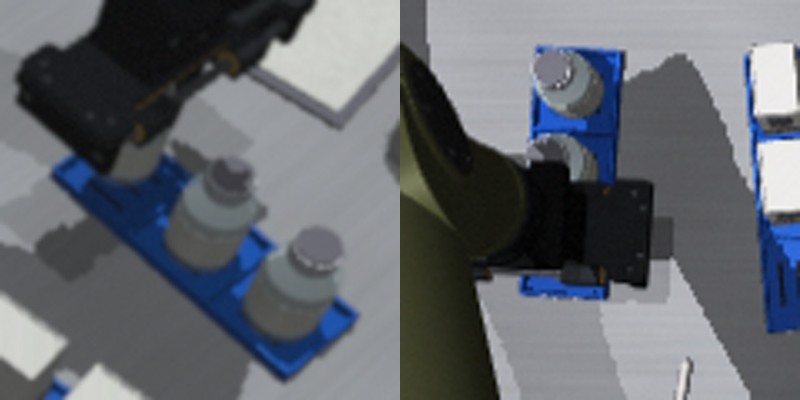

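```bash
python3 -m handwheel '[[[0,0,0],[-0.04,0.25,0.4],1],[[0,0,0],[0,0,0.4],1],[[0,0,0],[0,0,0.3],1],[[0,0,0],[0,0,0],1],[[0,0,0],[0,0,0],1]]'
```

```text
time: 15.7
tcp_pos: [0.62, 0.3065, 0.0311]
eef_rot: [-0.047, -3.141, 0.001]
force: [0.5, 0.6, -0.7]
opening: 0.543
gripper_force: 30.0
```

```bash
python3 -m handwheel '[[[0,0,0],[0.12,-0.12,0.1],1],[[0,0,0],[0,0,0.1],1],[[0,0,0],[0,0,0.05],1],[[0,0,0],[0,0,0],1],[[0,0,0],[0,0,0],1]]'
```

```text
time: 16.2
tcp_pos: [0.6172, 0.3039, 0.0252]
eef_rot: [0.047, 3.141, 0.0]
force: [-0.5, 0.0, -1.6]
opening: 0.543
gripper_force: 30.0
```

```bash
python3 -m handwheel '[[[0,0,0],[0,0,0.05],1],[[0,0,0],[0,0,0],1],[[0,0,0],[0,0,0],1]]'; python3 -m handwheel '[[[0,0,0],[0,0,0.03],1],[[0,0,0],[0,0,0],1],[[0,0,0],[0,0,0],1]]'
```

```text
time: 16.5
tcp_pos: [0.6171, 0.3038, 0.0238]
eef_rot: [0.047, 3.141, 0.0]
force: [-0.3, -0.1, -1.5]
opening: 0.546
gripper_force: 30.0
time: 16.8
tcp_pos: [0.6171, 0.3038, 0.0231]
eef_rot: [0.047, 3.141, 0.0]
force: [-0.1, -0.3, -1.2]
opening: 0.546
gripper_force: 30.0
```

```bash
python3 -m handwheel '[[[0,0,0],[0,0,0.04],1],[[0,0,0],[0,0,0],1],[[0,0,0],[0,0,0],1]]'; python3 -m handwheel '[[[0,0,0],[0,0,0.03],1],[[0,0,0],[0,0,0],1],[[0,0,0],[0,0,0],1]]'
```

```text
time: 17.1
tcp_pos: [0.6171, 0.3039, 0.023]
eef_rot: [0.047, 3.141, 0.0]
force: [-2.9, -1.2, 6.5]
opening: 0.544
gripper_force: 30.0
time: 17.4
tcp_pos: [0.6171, 0.3038, 0.023]
eef_rot: [0.047, 3.141, 0.001]
force: [-4.1, -1.1, 8.5]
opening: 0.541
gripper_force: 30.0
```

```bash
python3 -m handwheel '[[[0,0,0],[0,0,-0.06],1],[[0,0,0],[0,0,0],-0.5],[[0,0,0],[0,0,0],-0.5],[[0,0,0],[0,0,0],-0.5],[[0,0,0],[0,0,0],-0.5],[[0,0,0],[0,0,0],-0.5]]';python3 -m handwheel '[[[0,0,0],[0,0,-0.5],-0.5],[[0,0,0],[0,0,-1],-0.5],[[0,0,0],[0,0,-1],-0.5],[[0,0,0],[0,0,-1],-0.5],[[0,0,0],[0,0,-1],-0.5],[[0,0,0],[0,0,0],0]]'; python3 -c "
from h import *
print(get_obs()['qpos'])
for a in(140,40): need(.4565,.087,.10,np.radians(a))"
```

```text
time: 18.0
tcp_pos: [0.6171, 0.3038, 0.0227]
eef_rot: [0.047, 3.141, 0.0]
force: [0.0, 0.7, -0.5]
opening: 0.743
gripper_force: 0.0
time: 18.6
tcp_pos: [0.6198, 0.305, 0.1412]
eef_rot: [0.047, 3.133, 0.007]
force: [0.4, -0.4, 0.8]
opening: 0.715
gripper_force: 0.0
[-0.65765216  0.4463769   0.21885736  1.45759733 -0.09978522  1.23942039
  1.11299261]
turn z -1.805 shift [10.89 -0.6   1.56] t 18.6 tilt [0.008 0.004]
turn z 1.686 shift [ -2.48 -10.62   1.56] t 18.6 tilt [0.008 0.004]
```

```bash
python3 -m handwheel '[[[0,0,0.281],[0,0,0],0],[[0,0,0.281],[0,0,0],0],[[0,0,0.281],[0,0,0],0],[[0,0,0.281],[0,0,0],0],[[0,0,0.281],[0,0,0],0],[[0,0,0.281],[0,0,0],0],[[0,0,0],[-0.22,-0.96,0],0],[[0,0,0],[-0.22,-0.96,0],0],[[0,0,0],[-0.22,-0.96,0],0],[[0,0,0],[-0.22,-0.96,0],0],[[0,0,0],[-0.22,-0.96,0],0],[[0,0,0],[-0.22,-0.96,0],0]]'>/dev/null;python3 -m handwheel '[[[0,0,0],[-0.22,-0.96,0],0],[[0,0,0],[-0.22,-0.96,0],0],[[0,0,0],[-0.22,-0.96,0.4],0],[[0,0,0],[-0.22,-0.96,0.7],0],[[0,0,0],[-0.22,-0.96,0.5],0],[[0,0,0],[0,0,0],0],[[0,0,0],[0,0,0],0]]'
python3 - <<'E'
from h import *
p=get_obs();need(.4565,.087,.012,np.radians(40));print(p["tcp_pos"])
im=snapshot("scene");f=lambda i:cv2.resize(i,(400,400),interpolation=cv2.INTER_CUBIC)
cv2.imwrite("pics/p4.png",np.hstack([f(im[90:210,190:310]),f(im[100:220,330:450])]))
E
```

```text
time: 20.5
tcp_pos: [0.4537, 0.0878, 0.0955]
eef_rot: [1.329, 2.847, 0.001]
force: [-0.1, 0.8, 0.6]
opening: 0.502
gripper_force: 0.0
turn z -0.002 shift [-0.1   0.06  3.34] t 20.5 tilt [0.    0.001]
[0.45367185 0.08783018 0.0954517 ]
```

View pics/p4.png

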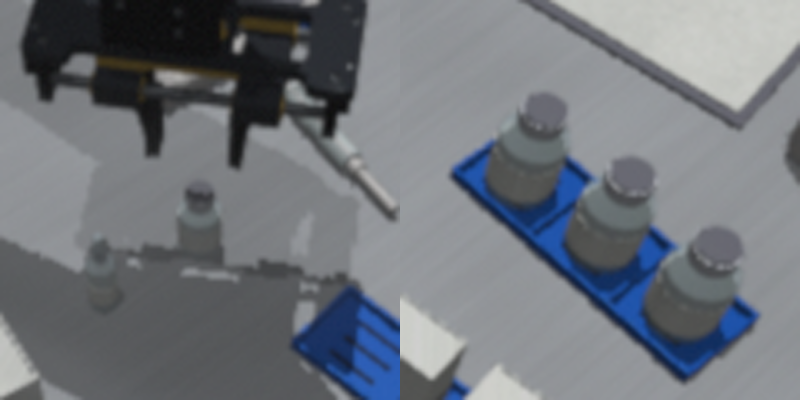

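```bash
python3 -m handwheel '[[[0,0,0],[-0.1,0.06,0.7],0],[[0,0,0],[0,0,0.7],0],[[0,0,0],[0,0,0.7],0],[[0,0,0],[0,0,0.7],0],[[0,0,0],[0,0,0.45],0],[[0,0,0],[0,0,0],0],[[0,0,0],[0,0,0],0],[[0,0,0],[0,0,0],1],[[0,0,0],[0,0,0],1],[[0,0,0],[0,0,0],1],[[0,0,0],[0,0,0],1]]'; python3 -m handwheel '[[[0,0,0],[0,0,0],1],[[0,0,0],[0,0,0],1]]'
```

```text
time: 21.65
tcp_pos: [0.4571, 0.0871, 0.0148]
eef_rot: [1.327, 2.846, 0.002]
force: [0.1, 0.7, 3.4]
opening: 0.335
gripper_force: 30.0
time: 21.85
tcp_pos: [0.4571, 0.0871, 0.0148]
eef_rot: [1.327, 2.846, 0.002]
force: [-1.3, 0.0, 6.1]
opening: 0.338
gripper_force: 30.0
```

```bash
python3 -m handwheel '[[[0,0,0],[0,0,-0.5],1],[[0,0,0],[0,0,-1],1],[[0,0,0],[0,0,-1],1],[[0,0,0],[0,0,-1],1],[[0,0,0],[0,0,-0.9],1],[[0,0,0],[0,0,0],1]]';python3 -c "
from h import *
need(.614,-.098,.12,np.pi/2-.14)"
```

```text
time: 22.45
tcp_pos: [0.4585, 0.0873, 0.1274]
eef_rot: [1.327, 2.843, 0.007]
force: [-0.2, 0.5, -0.4]
opening: 0.332
gripper_force: 30.0
turn z -1.466 shift [-7.19 -6.47  0.31] t 22.4 tilt [0.006 0.003]
```

```bash
python3 -m handwheel '[[[0,0,-0.293],[0,0,0],1],[[0,0,-0.293],[0,0,0],1],[[0,0,-0.293],[0,0,0],1],[[0,0,-0.293],[0,0,0],1],[[0,0,-0.293],[0,0,0],1],[[0,0,0],[0,0,0],1]]';python3 -m handwheel '[[[0,0,0],[-0.9,-0.81,0],1],[[0,0,0],[-0.9,-0.81,0],1],[[0,0,0],[-0.9,-0.81,0],1],[[0,0,0],[-0.9,-0.81,0],1],[[0,0,0],[-0.9,-0.81,0],1],[[0,0,0],[-0.9,-0.81,0],1],[[0,0,0],[-0.9,-0.81,0],1],[[0,0,0],[-0.9,-0.81,0],1],[[0,0,0],[0,0,0],1],[[0,0,0],[0,0,0],1]]';python3 -c "
from h import *
need(.614,-.098,.045,np.pi/2-.14)"
```

```text
time: 23.05
tcp_pos: [0.4557, 0.0865, 0.1233]
eef_rot: [-0.22, -3.132, 0.001]
force: [-0.5, -0.4, -0.1]
opening: 0.338
gripper_force: 30.0
time: 24.05
tcp_pos: [0.6113, -0.0993, 0.1231]
eef_rot: [-0.226, -3.131, 0.001]
force: [-0.3, 0.7, 0.9]
opening: 0.334
gripper_force: 30.0
turn z -0.009 shift [-0.1   0.07  3.12] t 24.1 tilt [-0.002 -0.   ]
```

```bash
python3 -m handwheel '[[[0,0,0],[-0.1,0.07,0.9],1],[[0,0,0],[0,0,0.9],1],[[0,0,0],[0,0,0.9],1],[[0,0,0],[0,0,0.5],1],[[0,0,0],[0,0,0],1],[[0,0,0],[0,0,0],1],[[0,0,0],[0,0,0],1]]';python3 - <<'E'
from h import *
need(.614,-.098,.0185,np.pi/2-.14)
im=snapshot("scene");a=snapshot("top");f=lambda i:cv2.resize(i,(400,400),interpolation=cv2.INTER_CUBIC)
cv2.imwrite("pics/p5.png",np.hstack([f(im[210:330,190:310]),f(a[80:200,250:370])]))
E
```

```text
time: 24.75
tcp_pos: [0.6157, -0.0973, 0.0455]
eef_rot: [0.22, 3.132, 0.0]
force: [-0.5, -0.1, -0.2]
opening: 0.337
gripper_force: 30.0
turn z -0.001 shift [ 0.07 -0.04  1.08] t 24.8 tilt [0.002 0.   ]
```

View pics/p5.png

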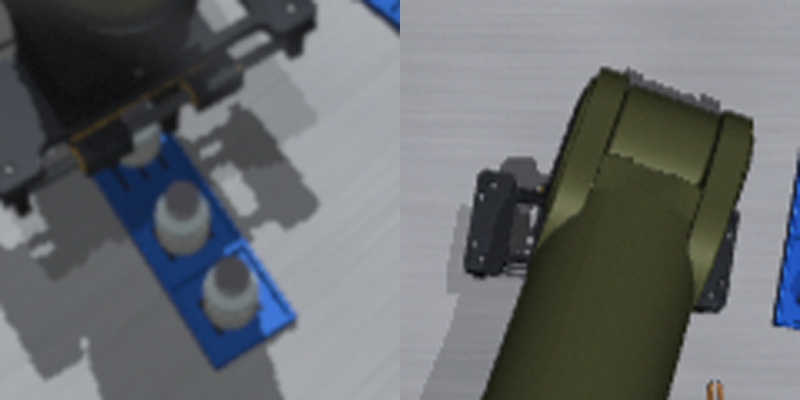

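```bash
python3 -m handwheel '[[[0,0,0],[0.06,-0.04,0.4],1],[[0,0,0],[0,0,0.4],1],[[0,0,0],[0,0,0.2],1],[[0,0,0],[0,0,0],1],[[0,0,0],[0,0,0],1],[[0,0,0],[0,0,0],1]]'; python3 -m handwheel '[[[0,0,0],[0,0,0.05],1],[[0,0,0],[0,0,0],1],[[0,0,0],[0,0,0],1]]'; python3 -m handwheel '[[[0,0,0],[0,0,0.04],1],[[0,0,0],[0,0,0],1],[[0,0,0],[0,0,0],1]]'
```

```text
time: 25.45
tcp_pos: [0.613, -0.0982, 0.0188]
eef_rot: [-0.22, -3.134, 0.0]
force: [0.2, -0.7, -1.4]
opening: 0.334
gripper_force: 30.1
time: 25.75
tcp_pos: [0.6131, -0.0981, 0.0177]
eef_rot: [-0.22, -3.134, -0.0]
force: [0.1, 0.2, -0.5]
opening: 0.336
gripper_force: 30.1
time: 26.05
tcp_pos: [0.6132, -0.0981, 0.0177]
eef_rot: [0.22, 3.134, 0.001]
force: [-2.5, 1.2, 4.0]
opening: 0.335
gripper_force: 30.2
```

```bash
python3 -m handwheel '[[[0,0,0],[0,0,-0.04],1],[[0,0,0],[0,0,0],0],[[0,0,0],[0,0,0],0],[[0,0,0],[0,0,0],0],[[0,0,0],[0,0,0],0],[[0,0,0],[0,0,0],0]]';python3 -m handwheel '[[[0,0,0],[0,0,-0.5],0],[[0,0,0],[0,0,-1],0],[[0,0,0],[0,0,-1],0],[[0,0,0],[0,0,-1],0],[[0,0,0],[0,0,-1],-0.2],[[0,0,0],[0,0,0],-0.4]]'; python3 -c "
from h import *
need(.479,-.0956,.13,np.pi/2-.16)"
```

```text
time: 26.65
tcp_pos: [0.6131, -0.0981, 0.0177]
eef_rot: [-0.22, -3.134, -0.0]
force: [0.3, -0.1, -0.1]
opening: 0.498
gripper_force: 0.0
time: 27.25
tcp_pos: [0.6159, -0.099, 0.1354]
eef_rot: [0.22, 3.126, 0.001]
force: [-0.1, 0.4, -0.4]
opening: 0.604
gripper_force: 0.0
turn z 0.039 shift [ 5.43 -0.74  0.17] t 27.2 tilt [ 0.008 -0.   ]
```

```bash
python3 -m handwheel '[[[0,0,0.039],[0,0,0],-0.4],[[0,0,0],[0.9,-0.12,0],-0.4],[[0,0,0],[0.9,-0.12,0],-0.4],[[0,0,0],[0.9,-0.12,0],-0.4],[[0,0,0],[0.9,-0.12,0],-0.4],[[0,0,0],[0.9,-0.12,0],-0.4],[[0,0,0],[0.9,-0.12,0.5],-0.4],[[0,0,0],[0,0,0.8],-0.4],[[0,0,0],[0,0,0],-0.4],[[0,0,0],[0,0,0],-0.4]]'
python3 - <<'E'
from h import *
need(.479,-.0956,.026,np.pi/2-.16)
im=snapshot("scene");f=lambda i:cv2.resize(i,(400,400),interpolation=cv2.INTER_CUBIC)
cv2.imwrite("pics/p6.png",np.hstack([f(im[130:250,140:260]),f(im[210:330,190:310])]))
E
```

```text
time: 28.25
tcp_pos: [0.4766, -0.0944, 0.0975]
eef_rot: [-0.251, -3.13, 0.001]
force: [0.5, 0.0, 0.3]
opening: 0.7
gripper_force: 0.0
turn z -0.000 shift [-0.11 -0.03  2.86] t 28.2 tilt [-0.001 -0.   ]
```

View pics/p6.png

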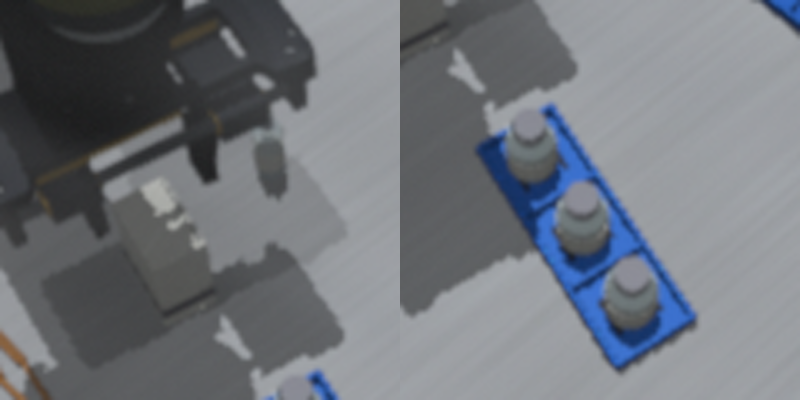

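```bash
python3 -m handwheel '[[[0,0,0],[-0.1,-0.03,0.7],-0.4],[[0,0,0],[0,0,0.7],-0.4],[[0,0,0],[0,0,0.7],-0.4],[[0,0,0],[0,0,0.7],-0.4],[[0,0,0],[0,0,0],-0.4],[[0,0,0],[0,0,0],-0.4],[[0,0,0],[0,0,0],1],[[0,0,0],[0,0,0],1],[[0,0,0],[0,0,0],1],[[0,0,0],[0,0,0],1],[[0,0,0],[0,0,0],1],[[0,0,0],[0,0,0],1]]'; python3 -m handwheel '[[[0,0,0],[0,0,-0.5],1],[[0,0,0],[0,0,-1],1],[[0,0,0],[0,0,-1],1],[[0,0,0],[0,0,-1],1],[[0,0,0],[0,0,-1],1],[[0,0,0],[0,0,0],1]]';python3 -c "
from h import *
need(.598,.1075,.14,np.pi/2+.108)"
```

```text
time: 29.5
tcp_pos: [0.4797, -0.0955, 0.0282]
eef_rot: [0.25, 3.131, 0.001]
force: [-0.7, 1.0, 4.1]
opening: 0.411
gripper_force: 30.0
time: 30.1
tcp_pos: [0.4817, -0.0961, 0.1441]
eef_rot: [0.251, 3.125, 0.002]
force: [0.0, 0.4, -0.3]
opening: 0.41
gripper_force: 30.0
turn z -0.536 shift [-5.5  7.6  0.2] t 30.1 tilt [0.007 0.001]
```

```bash
python3 -m handwheel '[[[0,0,-0.268],[0,0,0],1],[[0,0,-0.268],[0,0,0],1],[[0,0,0],[-0.69,0.95,0],1],[[0,0,0],[-0.69,0.95,0],1],[[0,0,0],[-0.69,0.95,0],1],[[0,0,0],[-0.69,0.95,0],1],[[0,0,0],[-0.69,0.95,0],1],[[0,0,0],[-0.69,0.95,0],1],[[0,0,0],[-0.69,0.95,0],1],[[0,0,0],[-0.69,0.95,0],1],[[0,0,0],[0,0,0],1],[[0,0,0],[0,0,0],1]]';python3 -c "
from h import *
need(.598,.1075,.06,np.pi/2+.108)"
```

```text
time: 31.3
tcp_pos: [0.5954, 0.1084, 0.1393]
eef_rot: [0.172, -3.135, 0.002]
force: [-0.4, -0.1, -0.9]
opening: 0.408
gripper_force: 30.0
turn z 0.003 shift [-0.11 -0.04  3.17] t 31.3 tilt [-0.002 -0.001]
```

```bash
python3 -m handwheel '[[[0,0,0],[-0.08,-0.04,0.9],1],[[0,0,0],[0,0,0.9],1],[[0,0,0],[0,0,0.9],1],[[0,0,0],[0,0,0.5],1],[[0,0,0],[0,0,0],1],[[0,0,0],[0,0,0],1],[[0,0,0],[0,0,0],1]]';python3 - <<'E'
from h import *
need(.598,.1075,.032,np.pi/2+.108)
im=snapshot("scene");f=lambda i:cv2.resize(i,(500,500),interpolation=cv2.INTER_CUBIC)
cv2.imwrite("pics/p7.png",f(im[150:270,270:390]))
E
```

```text
time: 32.0
tcp_pos: [0.5991, 0.1073, 0.0617]
eef_rot: [-0.169, 3.135, 0.001]
force: [-0.8, 0.1, -1.1]
opening: 0.411
gripper_force: 30.0
turn z -0.000 shift [0.05 0.01 1.19] t 32.0 tilt [0.002 0.001]
```

View pics/p7.png

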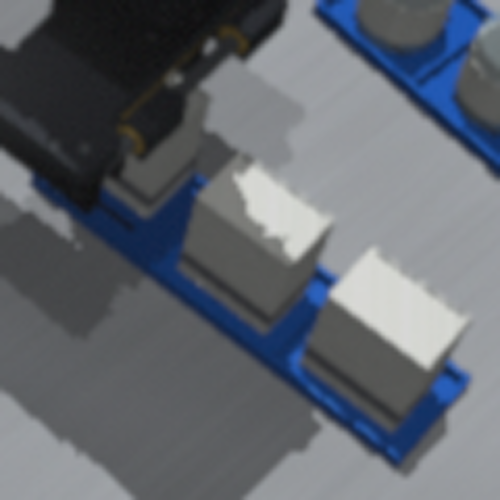

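```bash
python3 - <<'E'
from h import *
g=lambda x,y,z:ray("scene",(270+x*.24,150+y*.24),z)
a,b,c=g(400,430,.003),g(270,330,.003),g(148,214,.0365);print(a,b,c,a-b,b-c)
E
python3 -m handwheel '[[[0,0,0],[0.05,0,0.4],1],[[0,0,0],[0,0,0.4],1],[[0,0,0],[0,0,0.3],1],[[0,0,0],[0,0,0],1],[[0,0,0],[0,0,0],1],[[0,0,0],[0,0,0],1]]'
```

```text
[0.78357357 0.11884782] [0.70520198 0.11044633] [0.62908547 0.09453919] [0.07837159 0.00840149] [0.07611651 0.01590715]
time: 32.65
tcp_pos: [0.5968, 0.1072, 0.0326]
eef_rot: [0.17, -3.137, 0.0]
force: [-0.6, 0.6, -0.6]
opening: 0.411
gripper_force: 30.0
```

```bash
python3 -m handwheel '[[[0,0,0],[0,0.1,0],1],[[0,0,0],[0,0,0.05],1],[[0,0,0],[0,0,0],1],[[0,0,0],[0,0,0],1]]'; python3 -m handwheel '[[[0,0,0],[0,0,0.04],1],[[0,0,0],[0,0,0],1],[[0,0,0],[0,0,0],1]]'
```

```text
time: 33.05
tcp_pos: [0.5966, 0.1098, 0.0316]
eef_rot: [-0.17, 3.137, 0.0]
force: [-0.8, -1.3, -1.5]
opening: 0.412
gripper_force: 30.0
time: 33.35
tcp_pos: [0.5968, 0.1098, 0.031]
eef_rot: [-0.17, 3.137, 0.0]
force: [-1.7, -0.7, 2.6]
opening: 0.413
gripper_force: 30.0
```

Contact with the floor; release, rise and check.

```bash
python3 -m handwheel '[[[0,0,0],[0,0,0],1],[[0,0,0],[0,0,0],-0.2],[[0,0,0],[0,0,0],-0.2],[[0,0,0],[0,0,0],-0.2],[[0,0,0],[0,0,0],-0.2],[[0,0,0],[0,0,0],-0.2]]';python3 -m handwheel '[[[0,0,0],[0,0,-0.5],-0.2],[[0,0,0],[0,0,-1],-0.2],[[0,0,0],[0,0,-1],-0.2],[[0,0,0],[0,0,-1],-0.2],[[0,0,0],[0,0,-1],-0.2],[[0,0,0],[1,0,-1],-0.2],[[0,0,0],[1,0,-1],-0.2],[[0,0,0],[1,0,0],-0.2],[[0,0,0],[1,0,0],-0.2],[[0,0,0],[0,0,0],-0.2],[[0,0,0],[0,0,0],-0.2]]'
python3 - <<'E'
from h import *
im=snapshot("scene")
cv2.imwrite("pics/p8.png",cv2.resize(im[80:380,80:460],(760,600),interpolation=cv2.INTER_CUBIC))
E
```

```text
time: 33.95
tcp_pos: [0.5965, 0.1098, 0.0304]
eef_rot: [0.17, -3.137, -0.0]
force: [-0.2, 0.0, -0.4]
opening: 0.6
gripper_force: 0.0
time: 35.05
tcp_pos: [0.4975, 0.0991, 0.1942]
eef_rot: [-0.17, 3.135, 0.002]
force: [0.1, 0.5, 1.7]
opening: 0.599
gripper_force: 0.0
```

View pics/p8.png

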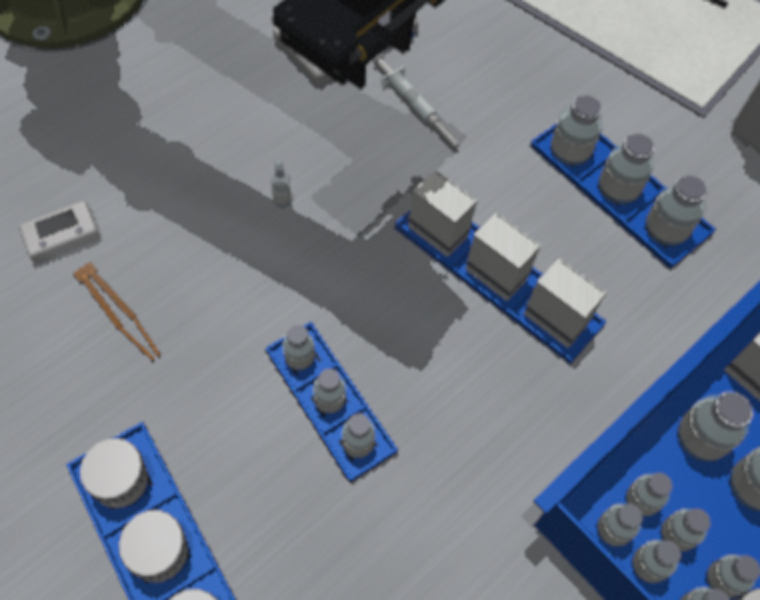

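The final picture shows all four standing in their pockets in line with their rows (jar about (113,470), vial (298,348), carton (443,213), infusion bottle (575,130)). The ampoule is upright at (281,185).

```bash
python3 -c "
from workcell import *
print(close_job())"
```

```text
the job is handed in; nothing more can be done
None
```

I placed the vial, infusion bottle, jar and carton upright in their own trays' empty pockets, with the ampoule still standing, and handed the job in at about 35 s of the 109 s allowed; the hand-in returned no verdict, so success rests on my last camera check.

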